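Pump up the clamping unit until its tell-tale pin is out

TASK

The V-block standing in the hand-pumped clamping unit still has to be clamped for inspection. Push the release lever shut, all the way round to its stop, then press the pump plunger down again and again in full strokes, letting it rise each time, until the tell-tale pin on the front of the pump block has popped fully out. Do not touch the pin or the V-block, do not lift or shove the unit or the tools around it, and finish with the plunger up and your hand clear.

Things in the scene. Friction and masses are not known exactly. Their poses are not given: they have to be found in the camera images.
- clamp_unit: hand-pumped clamping unit, loose on rubber feet, 4 kg: base plate 130 x 210 mm, top 14 mm high. Origin under the plate's middle; +x to its back, +y to its left, z up. Right: pump block (x -40 to 50, y -78 to -26, to z = 60 mm) with the plunger. Front middle: release valve (x -56 to -16, y -8 to 32, to z = 48), lever on top; clamp cylinder behind it (to z = 56). Left: V-block (to z = 50)
- plunger_top (a point): centre of the top of the black mushroom cap (diameter 42 mm) of the pump plunger, right-hand part of the unit, 99 mm above the worktop when up; it is pressed straight down
- plunger (a joint): plunger travel, m: 0 up, 0.014 fully down. A spring returns it in under half a second; pressing takes 4 N at the top, 11 N at the bottom. A stroke counts only if it goes most of the way (11 mm or more) and the plunger came right up before; each moves the pin about 4 mm (the first may move it less), so 4 to 6 are needed in all. With the release lever open, pumping does nothing
- lever_grip (a point): middle of the upright black grip (diameter 19 mm, 32 mm high, its top 16 mm above and its foot 16 mm below this point) at the end of the release lever; the flat lever arm, 12 mm wide, runs from the pivot to it with its top 11 mm below this point
- lever_pivot (a point): point on the lever's upright hinge axis, at the same height as lever_grip, 55 mm from it
- release_lever (a joint): angle of the release lever, rad: 0 open (arm points to the unit's front, -x), 1.4 shut against its stop (arm points nearly to the unit's left, +y). It turns clockwise seen from above as it shuts, stays where it is left, and takes about 1.5 N at the grip
- pin_tip (a point): front end of the tell-tale pin, a steel rod of 8 mm diameter that comes straight out to the unit's front (-x) from the brass gland on the front of the pump block, 36 mm above the worktop; 3 mm show when it is in, 29 mm and a dark groove at its root when it is fully out
- tell_pin (a joint): how far the tell-tale pin has come out, m: 0 in, 0.026 fully out; the last 5 mm it jumps by itself. It stays where it is. Must not be touched: it is to be moved by pumping
- pin_rod: the tell-tale pin itself; origin at its front end
- v_block: steel V-block 45 x 44 x 36 mm, loose in the nest of the unit, between the clamp pad and the end stop; origin under its middle
- jaw_pad: round steel clamp pad, 24 mm diameter, that the unit presses against the V-block as the pin comes out; origin on its axis, 2 mm behind the pad
- dial_indicator: dial indicator 104 x 58 x 21 mm lying left of the unit, a bystander; origin under its middle
- loupe: black stand loupe, 35 mm across, 34 mm high, front left of the unit, a bystander; origin under its middle
- screwdriver: red-handled screwdriver 171 mm long, handle 27 mm thick, right of the unit, a bystander; origin under its middle
Mind the look-alikes: they are no part of the job. What is shaped like the v_block but orange or purple is not meant.

How it is judged:
By the outcome, as a careful person would: the job done as asked, in the order asked, and still so for the second after the job is handed in, with the robot touching nothing.
It also fails if it takes over 48 s, if anything falls off the work surface, if the arm or the gripper's body presses on something with over 40 N, if the wrist force passes 120 N, or if a joint passes its speed limit or range.

ROBOT

A 6-joint arm with a two-finger parallel gripper is mounted at the origin on a cart in front of the work surface, level with it; the furniture and walls round the work are solid. World frame = base frame: x ahead of the robot, y to its left, z up, the work surface at z = 0. Lengths are in m, angles in rad, forces in N, time in s.
With the tool pointing down it reaches from about 0.35 to 0.975 m from the base axis. Payload 4.9 kg.
Tool frame: the origin (TCP) lies at the very end of the fingers, on their centre line; the grasp point (between the pads) lies 19 mm behind it; z points along the fingers, y is the line along which they close (so a half turn about z gives the same grasp; the last joint's range is limited). The gripper opens to 85 mm and grips with 20 to 120 N. Pads are 22 mm wide; open, the fingers measure 114 mm over their backs; the gripper's body (76 mm by 85 mm) begins 54 mm behind the grasp point. The pads swing forward as they close: fully open they stand 13 mm farther back than shut.
Start: joints at [-1.381, 0.053, 1.613, -0, 1.476, -0.119], TCP at [0.19, -0.595, 0.231] pointing down, gripper open.
Joint ranges: [-3.01, 3.01], [-1.01, 2.22], [0.06, 2.58], [-1.02, 4.17], [0.09, 2.62], [-3.14, 3.14]. Speed limits (rad/s): [2.57, 2.57, 3.14, 3.14, 3.14, 3.14].

INTERFACE

Orientations are given as a unit quaternion [w, x, y, z].
In Python, from plant import manip gives the robot as it stands.
- The arm moves only by the tool move_arm, never from a script. Its argument "plan" is a list that holds one entry, the list of rows, each a list of 7 numbers: the shift along the tool's x, y, z as a fraction of full scale, then the turn, a rotation vector about the tool's x, y, z as a fraction of full scale, then the closure, from 0 (fully open) to 1 (shut). In form: [[[dx, dy, dz, wx, wy, wz, fingers], ...]]. A call has exactly 10 rows; each row shifts and turns the commanded pose from where the row before left it, along the tool's axes as they then stand; what a row does not reach is not made up. Full scale, the value 1, is 0.12 m for a shift and 0.15 rad for a turn. A row lasts 1/8 s, in which the tool goes at most 62.5 mm and 10.7 degrees, less where a joint would pass 70% of its speed; a pose out of reach is approached as far as the arm can. A call with a number of a shift or a turn outside -1 to 1 is refused whole. A call with a gripper value outside its range is refused whole. The fingers move at their own pace and stop on an object; the grip force is fixed at half the most. Time passes only in rows, so rows that do not move let the fingers close, or fill a call up. It gives the time, the measured TCP pose, the force, the opening and the grip force at its end, in the units of the state.
- manip.state(): the state, without advancing time (a new reading comes with each control period).
- manip.grab_frame(name): name is "scene" or "top" or "wrist"; returns a dict with "pixels" (384x512x3 uint8, blue, green, red), "depth" (384x512 float32, m along the optical axis (not along the pixel's ray), 0 where there is no reading), "vfov" (degrees; the focal length in pixels is half the picture's height over the tangent of half this angle, whatever the lens; pixels are square), "cx", "cy" (the principal point, pixels), "view" (4x4, takes a point from world to camera coordinates). Camera axes: x right, y down, z forward; pixel columns grow to the right and rows downward; lengths in m; the calibration is good to about 2 mm. A picture is of the moment at which its call begins.
- manip.job_done(): hands the job in; it is judged then, once.
The state is a dict: "time": time; "joint_pos": joint angles; "joint_vel": joint speeds; "joint_efforts": joint torques, N m; "tool_pos": TCP position; "tool_rot": TCP orientation; "contact_force": force on the tool from outside, world axes, zero at the start; "ft_torque": the same for the moment, N m; "gripper_width": opening from 0.0 (shut) to 1.0 (fully open); "grasp_force": force on a finger pad.
Only numpy, scipy, OpenCV 4.12 (cv2) and the standard library are available. Lean on these libraries where they do the work, as an engineer would, in place of code of your own. Each camera call takes 0.05 s, during which the arm holds its last target. There are 200 camera calls.

## Working session

There is one attempt and no reset: what is moved stays moved. The work goes in short steps, Python scripts to look and compute and a tool call to move; the robot and the scene stay as the last step left them, time stands still between calls to the robot, and variables do not carry over. Pictures are saved under pics/ and viewed, at most 10 in all, crops included, and the job is handed in when it is done.

Besides the shell and the picture viewer there is one more tool, called after "Request:" by a JSON object that holds its "name" and its "arguments". move_arm: Moves the arm, as the interface text tells. Its arguments: {"type":"object","properties":{"plan":{"type":"array"}},"required":["plan"]}

```bash
mkdir -p pics
cat > h.py <<'E'
import numpy as np, cv2
from plant import manip
def grab(n):
    f=manip.grab_frame(n); f['f']=f['pixels'].shape[0]/2/np.tan(np.radians(f['vfov'])/2); f['T']=np.linalg.inv(np.array(f['view'])); return f
def pts(f):
    d=f['depth']; v,u=np.mgrid[:d.shape[0],:d.shape[1]]
    P=np.stack([(u-f['cx'])/f['f']*d,(v-f['cy'])/f['f']*d,d],-1)
    return P@f['T'][:3,:3].T+f['T'][:3,3]
def ray(f,u,v,z):
    r=f['T'][:3,:3]@np.array([(u-f['cx'])/f['f'],(v-f['cy'])/f['f'],1]); o=f['T'][:3,3]
    return o+r*(z-o[2])/r[2]
E
python3 - <<'E'
from h import *
import pickle
s=manip.state(); print(s)
for n in('top','scene'):
    f=grab(n); pickle.dump(f,open(n+'.pkl','wb')); print(n,f['f'],f['cx'],f['cy'],f['T'].round(3).tolist())
    cv2.imwrite(f'pics/{n}0.png',cv2.resize(np.array(f['pixels']),(800,600),interpolation=cv2.INTER_CUBIC))
E
```

```text
{'time': 0.0, 'joint_pos': array([-1.38096261e+00,  5.33580384e-02,  1.61431928e+00,  3.19112566e-06,
        1.47597364e+00, -1.18991500e-01]), 'joint_vel': array([-1.16870861e-03,  1.13884816e-03, -6.72940371e-05, -5.11506698e-05,
        1.14418347e-03, -1.55514300e-03]), 'joint_efforts': array([-1.79945723e-04, -3.93676758e+01, -3.70177424e+01, -5.22350956e-05,
        7.04454433e-03,  2.31238550e-05]), 'tool_pos': array([ 0.18984952, -0.59481039,  0.23004718]), 'tool_rot': array([-1.02855967e-03,  9.88101542e-01,  1.53799493e-01, -3.48587345e-05]), 'contact_force': array([-0.29038517, -0.02089424, -0.99444707]), 'ft_torque': array([-0.02163769,  0.00748958,  0.0183595 ]), 'grasp_force': 0.0, 'gripper_width': 1.0014776276708701}
top 414.8390889394251 254.86182727192298 197.14909392502315 [[-0.027, -0.983, 0.183, 0.438], [-1.0, 0.027, -0.005, 0.042], [0.0, -0.183, -0.983, 0.92], [0.0, 0.0, 0.0, 1.0]]
scene 380.2399383078464 260.16755774305943 193.04569303428028 [[-0.896, -0.25, 0.368, 0.254], [-0.445, 0.504, -0.741, 0.665], [-0.0, -0.827, -0.562, 0.544], [0.0, 0.0, 0.0, 1.0]]
```

View pics/top0.png

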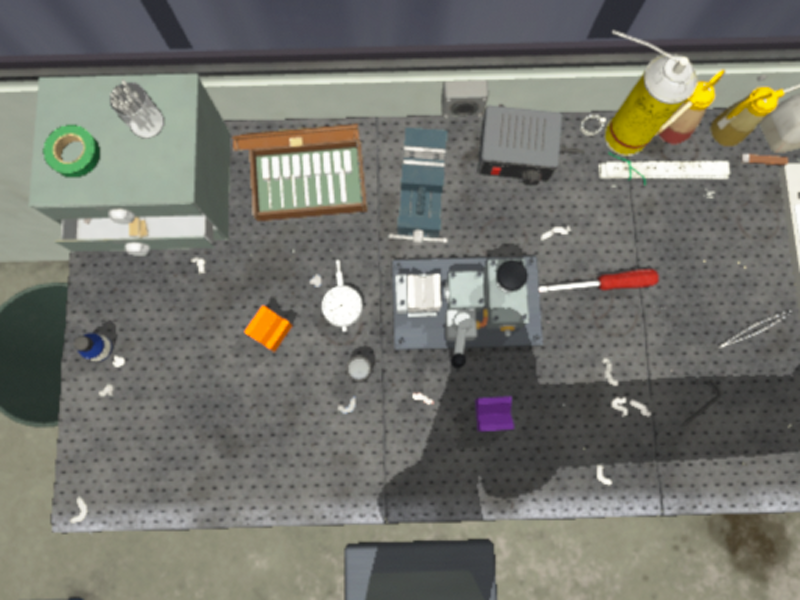

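View pics/scene0.png

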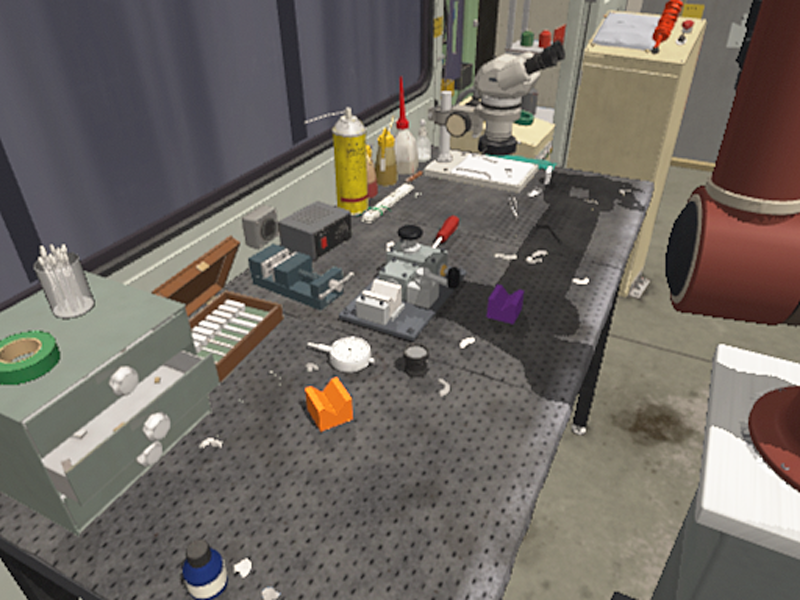

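The top view shows the unit at about (393–541, 258–348), the black cap at (512,274), the lever grip at (458,360) and its pivot at about (461,320). There are three V-block shapes: steel (424,293), orange (268,328) and purple (495,413). The steel one in the unit's nest is the one meant. Next I'll measure from depth.

Run:
```python
from h import *
import pickle
f=pickle.load(open('top.pkl','rb')); P=pts(f); im=np.array(f['pixels'])
v,u=np.mgrid[:384,:512]
roi=(u>248)&(u<350)&(v>160)&(v<240)
dark=im.max(-1)<60
m=(roi&dark&(P[...,2]>.085)&(u>312)).astype(np.uint8)
ys,xs=np.nonzero(m); print('cap',len(xs),np.median(P[m>0],0),P[m>0].min(0),P[m>0].max(0)); (c,r)=cv2.minEnclosingCircle(np.stack([xs,ys],1).astype(np.float32)); print(c,r,ray(f,*c,.099),ray(f,xs.mean(),ys.mean(),.099))
m=roi&(v>222)&(u>285)&(u<302)&(P[...,2]>.03); ys,xs=np.nonzero(m)
print('grip',len(xs),P[m].min(0),P[m].max(0)); 
for y in range(200,240,2): print(y,[int(round(z*1000)) for z in P[y,282:306,2]])
# plate
m=roi&(P[...,2]>.008)&(P[...,2]<.02); ys,xs=np.nonzero(m); q=cv2.minAreaRect((P[m][:,:2]*1000).astype(np.float32)); print('plate',q)
g=pickle.load(open('scene.pkl','rb'))
a=cv2.resize(im[155:245,245:355],None,fx=5.4,fy=5.4,interpolation=cv2.INTER_CUBIC)
cv2.imwrite('pics/crop.png',a)
```

```text
cap 242 [ 0.63267951 -0.11215093  0.09702024] [ 0.43768106 -0.12973032  0.09232681] [0.65034837 0.04198589 0.92044717]
(324.5, 195.5) 29.025949478149414 [ 0.58989561 -0.10297479  0.099     ] [ 0.63188899 -0.11090543  0.099     ]
grip 100 [ 0.43768106 -0.0459018   0.06208083] [0.54010513 0.04198589 0.92044717]
200 [15, 14, 14, 45, 47, 47, 45, 47, 48, 46, 45, 45, 48, 48, 45, 45, 45, 47, 44, 49, 46, 47, 13, 11]
202 [14, 15, 14, 42, 49, 47, 45, 48, 51, 54, 68, 68, 68, 68, 65, 66, 67, 67, 48, 48, 46, 43, 14, 13]
204 [13, 12, 13, 43, 46, 46, 47, 47, 54, 67, 66, 67, 69, 66, 68, 67, 68, 69, 65, 48, 48, 44, 12, 11]
206 [16, 13, 14, 38, 45, 48, 46, 56, 54, 66, 66, 68, 65, 66, 67, 67, 68, 67, 69, 54, 47, 47, 34, 33]
208 [11, 12, 11, 41, 47, 49, 49, 53, 54, 61, 66, 68, 68, 65, 68, 71, 65, 68, 57, 53, 46, 47, 35, 920]
210 [12, 12, 14, 35, 49, 48, 46, 46, 50, 55, 62, 65, 65, 66, 67, 68, 55, 58, 48, 47, 49, 45, 41, 31]
212 [15, 12, 9, 33, 48, 47, 46, 45, 46, 48, 62, 64, 65, 65, 65, 64, 47, 48, 45, 48, 47, 48, 45, 12]
214 [16, 11, 15, 29, 47, 45, 48, 46, 46, 920, 63, 66, 66, 65, 66, 64, 44, 47, 45, 
[... 589 characters left out ...]
3, 0, -1, 1, -3, -2, -1, 1]
228 [-1, 0, 0, 0, 3, -1, 1, 86, 89, 90, 90, 92, 91, 90, 90, -3, 0, -1, -2, 0, 1, -4, 0, -2]
230 [0, -1, -1, -3, 1, -1, 78, 85, 91, 90, 91, 91, 94, 94, 90, 87, -3, 1, -1, -4, -3, -3, -1, -3]
232 [-1, -3, -1, -2, 0, -3, 70, 87, 84, 90, 91, 93, 93, 94, 89, 85, -1, -1, -3, -2, -1, -2, -1, 3]
234 [2, 0, -1, 2, -1, 0, 1, 68, 81, 84, 88, 87, 87, 86, 0, -2, 0, -3, -3, -2, 0, -2, -1, 0]
236 [0, -2, 0, -1, -3, -2, -1, -3, 0, -1, -3, -4, 3, 0, -3, 0, -5, -3, -3, -1, 0, 0, -2, 1]
238 [0, -3, 1, 0, 1, -2, -3, 0, -1, -4, 920, 2, -2, -2, -1, -1, 2, -1, -3, 0, -2, 2, -4, 0]
plate ((612.9342651367188, -64.68329620361328), (220.7821044921875, 130.48146057128906), 89.91946411132812)
```

View pics/crop.png

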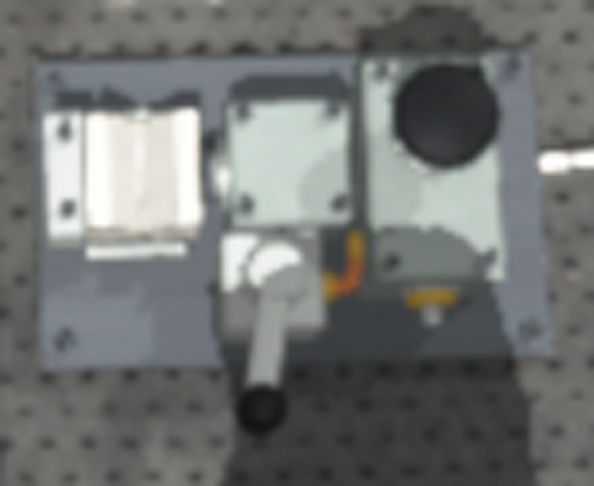

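The crop confirms the steel V-block in the nest, the cap at about (446,115), the pivot (275,262), the grip (260,410), and the brass gland with the pin at (431,300–315). Now the final coordinates.

Run:
```python
from h import *
import pickle
f=pickle.load(open('top.pkl','rb')); P=pts(f); im=np.array(f['pixels']); v,u=np.mgrid[:384,:512]; Z=P[...,2]
def comp(n,m,z):
    k,l,s,c=cv2.connectedComponentsWithStats(m.astype(np.uint8)); i=1+s[1:,4].argmax(); mm=l==i
    print(n,s[i],ray(f,*c[i],z).round(4),np.ptp(P[mm],0).round(3))
comp('cap',(Z>.088)&(Z<.11)&(abs(u-327)<20)&(abs(v-176)<20),.099)
comp('grip',(Z>.083)&(Z<.11)&(abs(u-293)<12)&(abs(v-230)<10),.091)
comp('pivot',(Z>.0615)&(Z<.075)&(abs(u-295)<12)&(v<210)&(v>196),.067)
# plate corners (crop px) at z=.014
for x,y in [(36,62),(528,50),(552,355),(40,370)]: print(ray(f,245+x/5.4,155+y/5.4,.014).round(4))
print('pin',ray(f,245+431/5.4,155+318/5.4,.036).round(4))
```

```text
cap [317 167  20  20 319] [ 0.6293 -0.1098  0.099 ] [0.04  0.039 0.013]
grip [289 226   9   9  67] [ 0.5226 -0.037   0.091 ] [0.017 0.017 0.01 ]
pivot [291 201  10   9  80] [ 0.5771 -0.047   0.067 ] [0.018 0.019 0.007]
[0.6766 0.0423 0.014 ]
[ 0.6762 -0.1634  0.014 ]
[ 0.5478 -0.1647  0.014 ]
[0.5474 0.044  0.014 ]
pin [ 0.5613 -0.1124  0.036 ]
```

Request:
{"name": "move_arm", "arguments": {"plan": [[[0, 0, 0, 0, 0, 0.69, 1], [0, 0, 0, 0, 0, 0.69, 1], [0, 0, 0, 0, 0, 0.68, 1], [0, -0.4, 0, 0, 0, 0, 1], [0, -0.4, 0, 0, 0, 0, 1], [0, -0.4, 0, 0, 0, 0, 1], [0.3, -0.4, 0, 0, 0, 0, 1], [0.3, -0.4, 0, 0, 0, 0, 1], [0.3, -0.4, 0, 0, 0, 0, 1], [0.3, -0.4, 0, 0, 0, 0, 1]]]}}

```text
time: 1.35
tool_pos: [0.3346, -0.2577, 0.231]
tool_rot: [0.0, 1.0, -0.0, 0.0]
contact_force: [0.6, -0.4, -0.1]
gripper_width: -0.001
grasp_force: 0.0
```

Request:
{"name": "move_arm", "arguments": {"plan": [[[0.38, -0.394, 0, 0, 0, 0, 1], [0.38, -0.394, 0, 0, 0, 0, 1], [0.38, -0.394, 0, 0, 0, 0, 1], [0.38, -0.394, 0, 0, 0, 0, 1], [0, 0, 0.4, 0, 0, 0.63, 1], [0, 0, 0.3, 0, 0, 0.63, 1], [0, 0, 0, 0, 0, 0, 1], [0, 0, 0, 0, 0, 0, 1], [0, 0, 0, 0, 0, 0, 1], [0, 0, 0, 0, 0, 0, 1]]]}}

```text
time: 2.6
tool_pos: [0.5085, -0.08, 0.1491]
tool_rot: [0.0, 0.996, -0.094, 0.001]
contact_force: [0.6, -0.1, -0.3]
gripper_width: 0.003
grasp_force: 0.0
```

Run:
```python
from h import *
s=manip.state(); print(s['joint_pos'],s['tool_pos'],s['contact_force'])
f=grab('scene'); 
f2=grab('wrist')
a=cv2.resize(np.array(f['pixels'])[125:235,200:330],(600,508),interpolation=cv2.INTER_CUBIC)
cv2.imwrite('pics/s1.png',np.hstack([cv2.resize(a,(400,338)),cv2.resize(np.array(f2['pixels']),(400,338))]))
```

```text
[-3.00738965e-01 -1.50634185e-01  1.94926974e+00  1.75661436e-05
  1.33996053e+00  1.45924388e+00] [ 0.50849157 -0.08001493  0.14908593] [ 0.59913321 -0.13665282 -0.29834784]
```

View pics/s1.png

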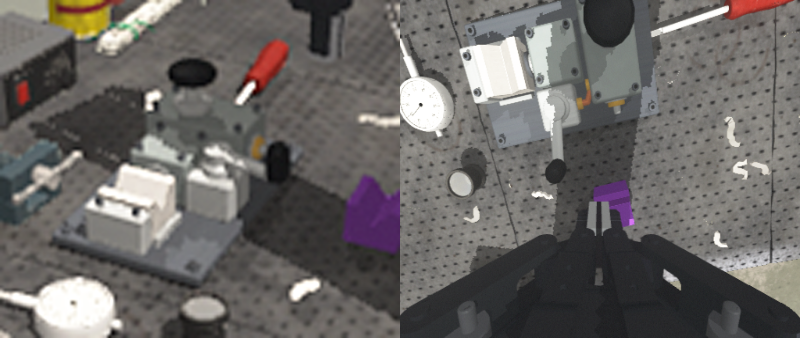

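The scene view on the left shows the lever open, with the grip at (278,160). The wrist view on the right shows the shut fingertips at (598,215), just front-right of the grip at (555,170). The tool has clear space to descend.

Request:
{"name": "move_arm", "arguments": {"plan": [[[0.05, -0.075, 0.0, 0, 0, 0, 1], [0, 0, 0.34, 0, 0, 0, 1], [0, 0, 0.34, 0, 0, 0, 1], [0, 0, 0, 0, 0, 0, 1], [0, -0.025, 0, 0, 0, 0, 1], [0, -0.025, 0, 0, 0, 0, 1], [0, -0.025, 0, 0, 0, 0, 1], [0, -0.025, 0, 0, 0, 0, 1], [0, 0, 0, 0, 0, 0, 1], [0, 0, 0, 0, 0, 0, 1]]]}}

```text
time: 3.95
tool_pos: [0.5174, -0.06, 0.0657]
tool_rot: [-0.0, 0.996, -0.094, -0.0]
contact_force: [-0.3, -0.5, -0.9]
gripper_width: 0.004
grasp_force: 0.0
```

Request:
{"name": "move_arm", "arguments": {"plan": [[[0, -0.02, -0.015, 0, 0, 0, 1], [-0.018, -0.047, 0, 0, 0, 0.667, 1], [-0.018, -0.047, 0, 0, 0, 0.667, 1], [-0.018, -0.047, 0, 0, 0, 0.667, 1], [-0.018, -0.047, 0, 0, 0, 0.667, 1], [-0.018, -0.047, 0, 0, 0, 0.667, 1], [-0.018, -0.047, 0, 0, 0, 0.667, 1], [-0.018, -0.047, 0, 0, 0, 0.667, 1], [-0.018, -0.047, 0, 0, 0, 0.667, 1], [0, 0, 0, 0, 0, 0, 1]]]}}

```text
time: 5.2
tool_pos: [0.5261, -0.0111, 0.0675]
tool_rot: [-0.0, 0.88, -0.474, -0.0]
contact_force: [0.6, 0.1, -1.0]
gripper_width: 0.0
grasp_force: 0.0
```

Run:
```python
from h import *
f=grab('scene'); f2=grab('wrist')
a=np.array(f['pixels'])[125:235,200:330]
cv2.imwrite('pics/s2.png',np.hstack([cv2.resize(a,(400,338)),cv2.resize(np.array(f2['pixels']),(400,338))]))
```

```text
(no output)
```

View pics/s2.png

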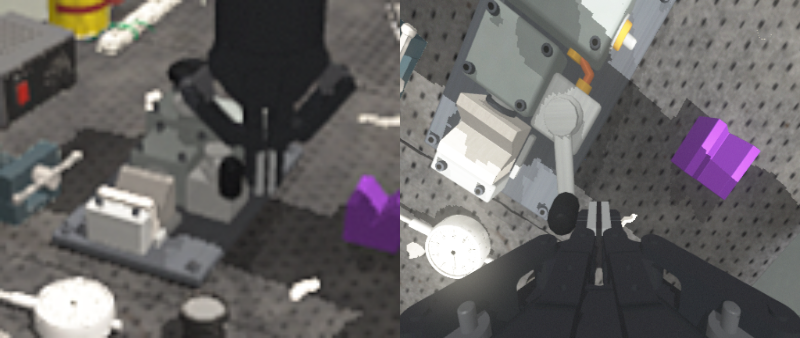

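The lever has swung with the fingers: the grip at (562,215) in the wrist view is in contact. I'll continue gently.

Request:
{"name": "move_arm", "arguments": {"plan": [[[-0.018, -0.047, 0, 0, 0, 0.667, 1], [-0.018, -0.047, 0, 0, 0, 0.667, 1], [-0.018, -0.047, 0, 0, 0, 0.667, 1], [-0.009, -0.023, 0, 0, 0, 0.333, 1], [0, 0, 0, 0, 0, 0, 1], [0, 0, 0, 0, 0, 0, 1], [0, 0, 0, 0, 0, 0, 1], [0, 0, 0, 0, 0, 0, 1], [0, 0, 0, 0, 0, 0, 1], [0, 0, 0, 0, 0, 0, 1]]]}}

```text
time: 6.55
tool_pos: [0.5402, 0.004, 0.0675]
tool_rot: [0.0, 0.784, -0.621, -0.0]
contact_force: [-1.3, 0.2, -0.0]
gripper_width: 0.001
grasp_force: 0.4
```

```bash
cat > lev.py <<'E'
from h import *
f=grab('top'); P=pts(f); Z=P[...,2]; v,u=np.mgrid[:384,:512]
s=manip.state(); print(s['contact_force'],s['tool_pos'])
im=np.array(f['pixels']); cv2.imwrite('pics/t.png',cv2.resize(im[150:250,240:360],(600,500)))
f=grab('wrist'); P=pts(f); Z=P[...,2]; im=np.array(f['pixels'])
d=np.hypot(P[...,0]-.577,P[...,1]+.0475)
m=(abs(Z-.0645)<.003)&(d>.013)&(d<.042)&(im.max(-1)<250); 
q=P[m][:,:2]-[.577,-.0475]; print(len(q))
if len(q)>5:
    a=np.arctan2(q[:,1],-q[:,0]); print('lever angle med',np.median(a),np.percentile(a,[10,90]))
m=(im.max(-1)<50)&(Z>.075)&(Z<.1)&(d>.04)&(d<.07); q=P[m]
if len(q): print('grip?',np.median(q,0),len(q))
E
python3 lev.py
```

```text
[-0.69180718 -0.16440492 -0.0724641 ] [0.54022221 0.00397611 0.06745285]
1313
lever angle med 1.388985070760221 [1.2021689  1.66725107]
grip? [0.56031897 0.00204203 0.08942296] 595
```

Request:
{"name": "move_arm", "arguments": {"plan": [[[-0.008, -0.024, 0, 0, 0, 0.33, 1], [-0.008, -0.024, 0, 0, 0, 0.33, 1], [0, 0, 0, 0, 0, 0, 1], [0, 0, 0, 0, 0, 0, 1], [0, 0, 0, 0, 0, 0, 1], [0, 0, 0, 0, 0, 0, 1], [0, 0, 0, 0, 0, 0, 1], [0, 0, 0, 0, 0, 0, 1], [0, 0, 0, 0, 0, 0, 1], [0, 0, 0, 0, 0, 0, 1]]]}}

```text
time: 7.9
tool_pos: [0.5456, 0.007, 0.0675]
tool_rot: [0.0, 0.752, -0.659, -0.0]
contact_force: [-0.8, -0.1, 0.2]
gripper_width: -0.003
grasp_force: 0.4
```

```bash
python3 lev.py
```

```text
[-0.15854121  1.1593465  -0.13840558] [0.54554656 0.00704495 0.06748252]
1307
lever angle med 1.4929318896316626 [1.30200389 1.78625393]
grip? [0.56494232 0.00238762 0.08974612] 537
```

Request:
{"name": "move_arm", "arguments": {"plan": [[[-0.004, -0.012, 0, 0, 0, 0.16, 1], [0, 0, 0, 0, 0, 0, 1], [-0.004, -0.012, 0, 0, 0, 0.16, 1], [0, 0, 0, 0, 0, 0, 1], [0, 0, 0, 0, 0, 0, 1], [0, 0, 0, 0, 0, 0, 1], [0, 0, 0, 0, 0, 0, 1], [0, 0, 0, 0, 0, 0, 1], [0, 0, 0, 0, 0, 0, 1], [0, 0, 0, 0, 0, 0, 1]]]}}

```text
time: 9.25
tool_pos: [0.5477, 0.0084, 0.0674]
tool_rot: [0.001, 0.736, -0.677, -0.001]
contact_force: [-4.5, 0.1, 3.0]
gripper_width: 0.0
grasp_force: 2.5
```

```bash
python3 lev.py
```

```text
[-5.33332845 -0.23688747  3.05637776] [0.5476391  0.00836537 0.06735859]
1335
lever angle med 1.5247096717859039 [1.32776952 1.81084141]
grip? [5.68173945e-01 2.27613128e-05 9.13921998e-02] 594
```

The force has risen to 5 N and the grip is at x = 0.568, where I expected it at the stop. One more millimetre to make sure, then back off and rise.

Request:
{"name": "move_arm", "arguments": {"plan": [[[0, -0.008, 0, 0, 0, 0, 1], [0, 0, 0, 0, 0, 0, 1], [0, 0, 0, 0, 0, 0, 1], [0, 0, 0, 0, 0, 0, 1], [0, 0, 0, 0, 0, 0, 1], [0, 0, 0, 0, 0, 0, 1], [0, 0, 0, 0, 0, 0, 1], [0, 0, 0, 0, 0, 0, 1], [0, 0, 0, 0, 0, 0, 1], [0, 0, 0, 0, 0, 0, 1]]]}}

```text
time: 10.6
tool_pos: [0.5478, 0.0084, 0.0673]
tool_rot: [0.001, 0.736, -0.677, -0.001]
contact_force: [-7.7, 0.3, 4.1]
gripper_width: 0.001
grasp_force: 4.1
```

```bash
python3 lev.py
```

```text
[-8.05059808 -0.70945175  4.87880421] [0.54779856 0.00842717 0.06727304]
1336
lever angle med 1.5287177711581559 [1.33160144 1.81870501]
grip? [ 5.68257241e-01 -6.51692529e-05  9.11927983e-02] 554
```

Request:
{"name": "move_arm", "arguments": {"plan": [[[0, 0.2, 0, 0, 0, 0, 1], [0, 0, 0, 0, 0, 0, 1], [0, 0, -0.35, 0, 0, 0, 1], [0, 0, -0.35, 0, 0, 0, 1], [0.35, -0.266, 0, 0, 0, 0, 1], [0.35, -0.266, 0, 0, 0, 0, 1], [0.35, -0.266, 0, 0, 0, 0, 1], [0, 0, 0.2, 0, 0, 0, 1], [0, 0, 0.1, 0, 0, 0, 1], [0, 0, 0, 0, 0, 0, 1]]]}}

```text
time: 11.95
tool_pos: [0.6307, -0.1105, 0.114]
tool_rot: [0.0, 0.736, -0.677, -0.001]
contact_force: [-0.1, 0.7, -0.8]
gripper_width: 0.001
grasp_force: 0.0
```

Run:
```python
from h import *
f=grab('top'); f2=grab('wrist'); s=manip.state(); print(s['tool_pos'],s['contact_force'])
a=np.array(f['pixels'])[150:250,240:360]
P=pts(f2); Z=P[...,2]; im=np.array(f2['pixels'])
m=(abs(Z-.097)<.006)&(im.max(-1)<60)&(np.hypot(P[...,0]-.63,P[...,1]+.11)<.03)
if m.sum(): print(m.sum(),P[m].min(0),P[m].max(0))
cv2.imwrite('pics/s3.png',np.hstack([cv2.resize(a,(400,338)),cv2.resize(np.array(f2['pixels']),(400,338))]))
```

```text
[ 0.63166937 -0.1106805   0.11607905] [-0.15199632  0.64167382  0.80824917]
2061 [ 0.61477226 -0.13214976  0.09111531] [ 0.65513389 -0.09809783  0.10030277]
```

View pics/s3.png

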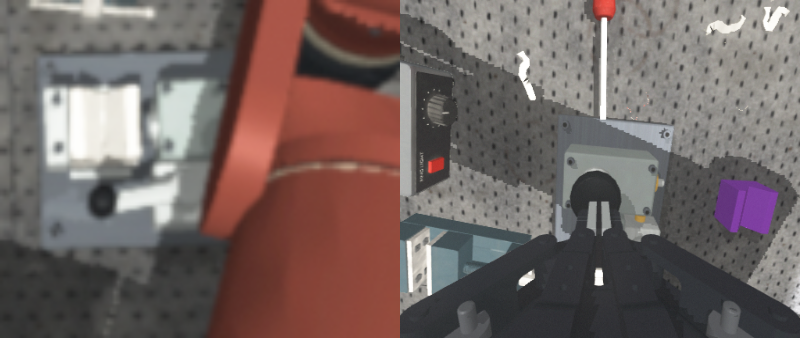

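The top view shows the lever shut, with the grip at (102,200) pointing left. The wrist view shows the fingertips centred over the cap at (597,190). First stroke down, then I'll read the force.

Request:
{"name": "move_arm", "arguments": {"plan": [[[0, 0, 0.08, 0, 0, 0, 1], [0, 0, 0.05, 0, 0, 0, 1], [0, 0, 0.04, 0, 0, 0, 1], [0, 0, 0.04, 0, 0, 0, 1], [0, 0, 0.03, 0, 0, 0, 1], [0, 0, 0.01, 0, 0, 0, 1], [0, 0, 0, 0, 0, 0, 1], [0, 0, 0, 0, 0, 0, 1], [0, 0, 0, 0, 0, 0, 1], [0, 0, 0, 0, 0, 0, 1]]]}}

```text
time: 13.3
tool_pos: [0.6314, -0.1109, 0.0873]
tool_rot: [-0.0, 0.736, -0.677, -0.0]
contact_force: [-4.7, 1.0, 9.1]
gripper_width: 0.001
grasp_force: 4.4
```

Request:
{"name": "move_arm", "arguments": {"plan": [[[0, 0, 0.015, 0, 0, 0, 1], [0, 0, 0.015, 0, 0, 0, 1], [0, 0, 0, 0, 0, 0, 1], [0, 0, 0, 0, 0, 0, 1], [0, 0, -0.1, 0, 0, 0, 1], [0, 0, -0.1, 0, 0, 0, 1], [0, 0, 0, 0, 0, 0, 1], [0, 0, 0, 0, 0, 0, 1], [0, 0, 0, 0, 0, 0, 1], [0, 0, 0, 0, 0, 0, 1]]]}}

```text
time: 14.55
tool_pos: [0.631, -0.111, 0.1052]
tool_rot: [0.0, 0.736, -0.677, -0.001]
contact_force: [-0.3, 0.2, 0.5]
gripper_width: -0.0
grasp_force: 0.0
```

```bash
cat > look.py <<'E'
from h import *
import sys
f=grab('scene'); f2=grab('wrist'); s=manip.state(); print(s['tool_pos'],s['contact_force'])
a=np.array(f['pixels'])[125:235,200:330]
w=np.array(f2['pixels'])[100:300,260:512]
P=pts(f2); im=np.array(f2['pixels']).astype(int)
m=(abs(P[...,2]-.036)<.008)&(abs(P[...,1]+.1105)<.01)&(P[...,0]>.5)&(P[...,0]<.575)
print('front pts x', np.sort(P[m][:,0])[:12].round(4), m.sum())
cv2.imwrite(sys.argv[1],np.hstack([cv2.resize(a,(400,338)),cv2.resize(w,(400,338))]))
E
python3 look.py pics/s4.png
```

```text
[ 0.6312016  -0.11106614  0.10551828] [-0.18573197 -0.24819771  1.22441319]
front pts x [0.5567 0.557  0.5571 0.5572 0.5574 0.5575 0.5578 0.5578 0.5579 0.558
 0.558  0.5582] 162
```

View pics/s4.png

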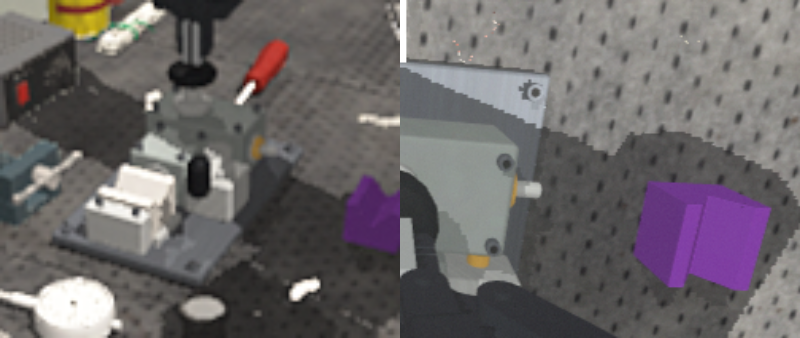

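The wrist view shows the pin at (532,190) starting to come out, so the stroke counted. Repeating it.

Request:
{"name": "move_arm", "arguments": {"plan": [[[0, 0, 0.07, 0, 0, 0, 1], [0, 0, 0.07, 0, 0, 0, 1], [0, 0, 0.06, 0, 0, 0, 1], [0, 0, 0, 0, 0, 0, 1], [0, 0, 0, 0, 0, 0, 1], [0, 0, -0.1, 0, 0, 0, 1], [0, 0, -0.1, 0, 0, 0, 1], [0, 0, 0, 0, 0, 0, 1], [0, 0, 0, 0, 0, 0, 1], [0, 0, 0, 0, 0, 0, 1]]]}}

```text
time: 15.9
tool_pos: [0.6306, -0.1109, 0.1046]
tool_rot: [0.0, 0.736, -0.677, -0.001]
contact_force: [0.1, -0.4, 1.2]
gripper_width: -0.0
grasp_force: 0.0
```

```bash
python3 look.py pics/s5.png
```

```text
[ 0.63086775 -0.1109773   0.10498795] [-0.45922265 -0.09700541  0.00052243]
front pts x [0.5527 0.5528 0.5529 0.5534 0.5534 0.5535 0.5536 0.5539 0.554  0.554
 0.5541 0.5542] 215
```

Request:
{"name": "move_arm", "arguments": {"plan": [[[0, 0, 0.07, 0, 0, 0, 1], [0, 0, 0.07, 0, 0, 0, 1], [0, 0, 0.06, 0, 0, 0, 1], [0, 0, 0, 0, 0, 0, 1], [0, 0, 0, 0, 0, 0, 1], [0, 0, -0.1, 0, 0, 0, 1], [0, 0, -0.1, 0, 0, 0, 1], [0, 0, 0, 0, 0, 0, 1], [0, 0, 0, 0, 0, 0, 1], [0, 0, 0, 0, 0, 0, 1]]]}}

```text
time: 17.25
tool_pos: [0.6306, -0.1109, 0.1046]
tool_rot: [0.0, 0.736, -0.677, -0.001]
contact_force: [-1.3, -0.1, -0.4]
gripper_width: -0.001
grasp_force: 0.0
```

```bash
python3 look.py pics/s6.png
```

```text
[ 0.63091752 -0.11096481  0.10503227] [-0.96734496  0.08091121  0.52150783]
front pts x [0.5489 0.5492 0.5494 0.5494 0.5495 0.5495 0.5496 0.5498 0.5498 0.5499
 0.55   0.5501] 261
```

Request:
{"name": "move_arm", "arguments": {"plan": [[[0, 0, 0.07, 0, 0, 0, 1], [0, 0, 0.07, 0, 0, 0, 1], [0, 0, 0.06, 0, 0, 0, 1], [0, 0, 0, 0, 0, 0, 1], [0, 0, 0, 0, 0, 0, 1], [0, 0, -0.1, 0, 0, 0, 1], [0, 0, -0.1, 0, 0, 0, 1], [0, 0, 0, 0, 0, 0, 1], [0, 0, 0, 0, 0, 0, 1], [0, 0, 0, 0, 0, 0, 1]]]}}

```text
time: 18.6
tool_pos: [0.6306, -0.1109, 0.1046]
tool_rot: [0.0, 0.736, -0.677, -0.001]
contact_force: [-0.8, -0.1, 0.3]
gripper_width: 0.002
grasp_force: 0.0
```

```bash
python3 look.py pics/s7.png
```

```text
[ 0.63087033 -0.11093767  0.10498841] [ 0.55432321 -0.74087423  0.47821513]
front pts x [0.5419 0.5421 0.5422 0.5422 0.5423 0.5423 0.5427 0.5429 0.543  0.543
 0.5432 0.5432] 341
```

Request:
{"name": "move_arm", "arguments": {"plan": [[[0, 0, 0.07, 0, 0, 0, 1], [0, 0, 0.07, 0, 0, 0, 1], [0, 0, 0.06, 0, 0, 0, 1], [0, 0, 0, 0, 0, 0, 1], [0, 0, 0, 0, 0, 0, 1], [0, 0, -0.1, 0, 0, 0, 1], [0, 0, -0.1, 0, 0, 0, 1], [0, 0, 0, 0, 0, 0, 1], [0, 0, 0, 0, 0, 0, 1], [0, 0, 0, 0, 0, 0, 1]]]}}

```text
time: 19.95
tool_pos: [0.6306, -0.1109, 0.1046]
tool_rot: [0.0, 0.736, -0.677, -0.001]
contact_force: [0.2, 0.5, -1.2]
gripper_width: 0.002
grasp_force: 0.0
```

```bash
python3 look.py pics/s8.png
```

```text
[ 0.63088543 -0.11094738  0.10501797] [0.4879944  0.86393973 0.18208089]
front pts x [0.5415 0.542  0.5422 0.5422 0.5423 0.5427 0.5427 0.543  0.5431 0.5431
 0.5432 0.5432] 337
```

View pics/s8.png

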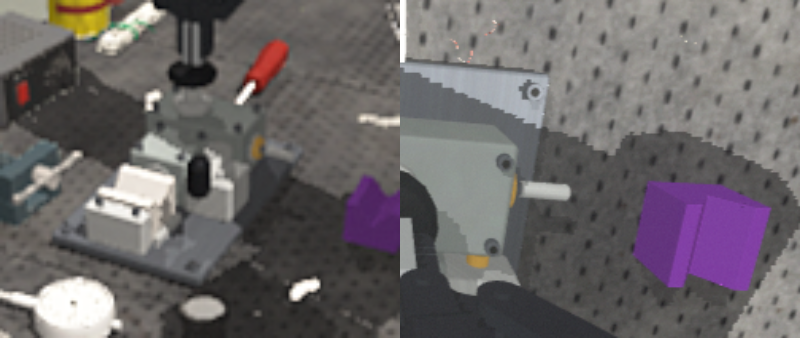

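Run:
```python
from h import *
import pickle
f=grab('wrist'); P=pts(f); im=np.array(f['pixels'])
R=f['view']
def px(p): c=R@np.array([*p,1]); return f['cx']+f['f']*c[0]/c[2], f['cy']+f['f']*c[1]/c[2]
for x in (.535,.542,.55,.56,.565,.572): print(x,px((x,-.1105,.036)))
v=int(round(px((.55,-.1105,.036))[1]))
for vv in (v-2,v,v+2):
  print(vv,[(u,round(float(P[vv,u,0]),3),round(float(P[vv,u,2]),3),im[vv,u].tolist()) for u in range(322,374,2 if vv!=v else 1)])
cv2.imwrite('pics/s9.png',cv2.resize(im[v-25:v+25,315:382],(800,597),interpolation=cv2.INTER_CUBIC))
```

```text
0.535 (np.float64(374.0488556382182), np.float64(215.44323329627215))
0.542 (np.float64(365.46478881704707), np.float64(214.7415267590903))
0.55 (np.float64(355.63921298018624), np.float64(213.9383327789017))
0.56 (np.float64(343.33436350665016), np.float64(212.93246999911486))
0.565 (np.float64(337.17238286703105), np.float64(212.42875745972214))
0.572 (np.float64(328.5348829619626), np.float64(211.72268302267955))
212 [(322, 0.584, 0.059, [148, 154, 147]), (324, 0.582, 0.059, [148, 151, 146]), (326, 0.581, 0.06, [147, 151, 145]), (328, 0.58, 0.06, [141, 146, 138]), (330, 0.578, 0.059, [111, 127, 135]), (332, 0.572, 0.045, [77, 140, 174]), (334, 0.568, 0.038, [93, 90, 87]), (336, 0.567, 0.039, [101, 99, 98]), (338, 0.566, 0.039, [164, 167, 164]), (340, 0.564, 0.04, [190, 191, 189]), (342, 0.563, 0.041, [192, 196, 195]), (344, 0.561, 0.04, [193, 198, 196]), (346, 0.559, 0.038, [192, 196, 194]), (348, 0.558, 0.041, [193, 199, 196]), (350, 0.556, 0.04, [192, 199, 197]), (352, 0.555, 0.039, [193, 198, 196]), (354, 0.553, 0.039, [194, 199, 196]), (356, 0.552, 0.04, [194, 200, 197]), (358
[... 2485 characters left out ...]
566, 0.037, [116, 117, 115]), (338, 0.565, 0.038, [120, 125, 122]), (340, 0.563, 0.038, [136, 140, 138]), (342, 0.562, 0.039, [138, 142, 137]), (344, 0.56, 0.039, [143, 146, 143]), (346, 0.559, 0.04, [149, 152, 150]), (348, 0.557, 0.039, [154, 156, 153]), (350, 0.556, 0.039, [157, 159, 158]), (352, 0.554, 0.04, [158, 161, 161]), (354, 0.553, 0.04, [161, 162, 162]), (356, 0.551, 0.039, [162, 168, 165]), (358, 0.55, 0.041, [165, 170, 169]), (360, 0.547, 0.039, [169, 175, 173]), (362, 0.546, 0.039, [170, 175, 172]), (364, 0.544, 0.039, [171, 176, 175]), (366, 0.543, 0.04, [154, 156, 156]), (368, 0.523, 0.001, [60, 61, 63]), (370, 0.521, -0.001, [58, 59, 59]), (372, 0.519, -0.001, [80, 82, 81])]
```

View pics/s9.png

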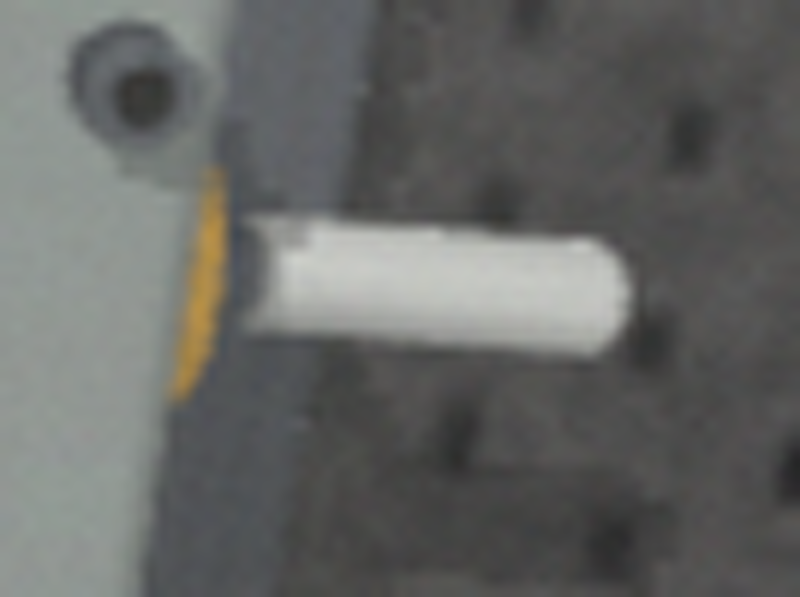

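The dark groove shows at the pin's root, at (250,270). The gland face is at x = 0.571 and the tip at 0.542, so 29 mm shows and the pin is fully out. Retreating now.

Request:
{"name": "move_arm", "arguments": {"plan": [[[0, 0, -0.3, 0, 0, 0, 1], [0, 0, -0.4, 0, 0, 0, 1], [0, 0, -0.4, 0, 0, 0, 1], [0.3, 0.3, 0, 0, 0, 0, 1], [0.3, 0.3, 0, 0, 0, 0, 1], [0.3, 0.3, 0, 0, 0, 0, 1], [0.3, 0.3, 0, 0, 0, 0, 1], [0, 0, 0, 0, 0, 0, 1], [0, 0, 0, 0, 0, 0, 1], [0, 0, 0, 0, 0, 0, 1]]]}}

```text
time: 21.35
tool_pos: [0.5007, -0.2658, 0.2378]
tool_rot: [-0.0, 0.737, -0.676, -0.0]
contact_force: [-0.3, -0.0, 0.3]
gripper_width: 0.002
grasp_force: 0.0
```

Run:
```python
from h import *
f=grab('top'); P=pts(f); Z=P[...,2]; v,u=np.mgrid[:384,:512]; im=np.array(f['pixels'])
m=(Z>.083)&(Z<.11)&(v>160)&(v<240)&(u>250)&(u<345)
k,l,s,c=cv2.connectedComponentsWithStats(m.astype(np.uint8))
for i in range(1,k):
    if s[i,4]>20: print(s[i],ray(f,*c[i],.095).round(4),np.median(Z[l==i]))
print(manip.state()['contact_force'],manip.state()['tool_pos'])
cv2.imwrite('pics/end.png',cv2.resize(im[150:250,235:365],(780,600)))
```

```text
[317 167  20  20 321] [ 0.6303 -0.1104  0.095 ] 0.09693104734546809
[266 205   9   9  65] [0.5658 0.0074 0.095 ] 0.08928750403634678
[ 0.97534586 -0.57878098 -0.05982389] [ 0.50066255 -0.26573883  0.23782044]
```

View pics/end.png

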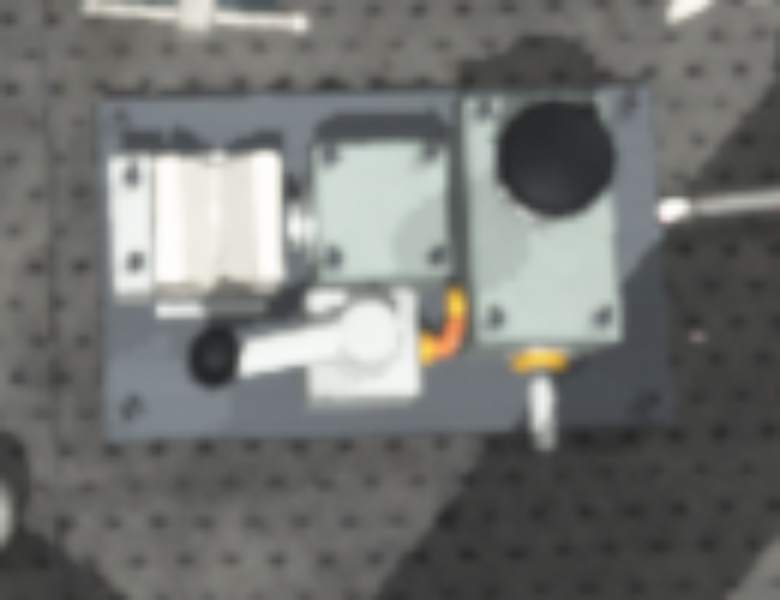

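The lever is shut with its grip at (213,355), the cap at (556,157) is up and has not moved, and the pin at (542,410) is out. The pad at (300,228) is against the V-block.

```bash
python3 -c "
from plant import manip
print(manip.job_done())"
```

```text
the job is handed in; nothing more can be done
None
```

The job is handed in: the release lever is shut against its stop, the tell-tale pin is fully out (29 mm and the groove showing) after five strokes, the plunger is up and the hand is clear, at about 21 s of the 48 s allowed; the hand-in returned no verdict.

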